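Make up the stone fitter's setting kit and repair kit

TASK

Make up the two kits for tomorrow's stone fitting, each in its own fitted tray. The setting kit goes in the low tray with the steel dowels: the tile strip flat in the bottom recess, then both timber wedges on top of it, one behind the other between the dowels. The repair kit goes in the higher tray with the deep slot: the hardener tube down in the slot, then the sanding block over it on the ledges, inside the rim; leave the mastic tin where it is.

Things in the scene. Friction and masses are not known exactly. Their poses are not given: they have to be found in the camera images.
- tile_strip_mid (a point): pale cream stone tile strip used as a packer, a plain flat bar 42 (own x) x 105 (own y) x 10 mm, lying flat; this point is its centre, 5 mm above its underside. Grip it across the 42 mm. About 110 g
- wedge_1_mid (a point): one of two equal timber wedges, 55 wide (own x) x 52 long (own y) x 28 mm high, flat on its base; this point is 14 mm above the middle of the base. Full height at own -y, flat on top for 7 mm, then sloping to a 2 mm toe at +y (17 mm high at the middle). Grip it across the 55 mm, by the vertical sides at own +-x, best 4 mm towards the thick end. About 60 g
- wedge_2_mid (a point): one of two equal timber wedges, 55 wide (own x) x 52 long (own y) x 28 mm high, flat on its base; this point is 14 mm above the middle of the base. Full height at own -y, flat on top for 7 mm, then sloping to a 2 mm toe at +y (17 mm high at the middle). Grip it across the 55 mm, by the vertical sides at own +-x, best 4 mm towards the thick end. About 60 g
- hardener_tube_mid (a point): squeezed-flat white tube of hardener with a small red cap, stiff, 102 mm long along own y (cap at -y, flat crimped end 33 mm wide at +y), 20 mm high at the cap end and 1 to 2 mm at the crimp; this point is 10 mm above its underside, at mid-length, where the tube is about 27 mm wide (own x) and 16 mm high: grip it there across own x. About 50 g
- sanding_block_mid (a point): dark grey rubber hand sanding block, stiff, 62 (own x) x 115 (own y) x 34 mm high; this point is its centre, 17 mm above its underside. Grip it across the 62 mm. About 140 g
- setting_tray: lower plywood tray, fixed, 104 x 152 mm (own x, y), with 4 steel dowels; origin on the bench under its middle. Floor 7 mm up; central recess 54 x 119 mm, 10 deep, for the strip. Above, 17 mm up, room for the wedges: 69 (x, between dowels, tops 32 up) x 121 mm (y, between bars, tops 27 up): centres at y = +29 and -29 mm, 55 mm across x, thick end either way. Sides open for fingers at |y| < 44
- repair_tray: higher plywood tray, fixed, 112 x 164 mm (own x, y), no dowels; origin on the bench under its middle. Floor 7 mm up; central slot 46 x 116 mm, 22 deep, for the tube along y, cap either way. On its ledges, 29 mm up, a rim (top 41 mm up) frames a place 79 x 131 mm (x, y) for the sanding block, clear above the tube. Sides open to the floor for fingers at |y| < 38 mm
- mastic_tin_mid (a point): bystander: round tin with a red and white label, 75 mm across, 88 mm high; this point is its centre, 44 mm up. Leave it. (Fixed furniture round the work stands up to 180 mm high: tool case 178, bench vice 145, parts cabinet 135)

How it is judged:
By the outcome, as a careful person would: the job done as asked, in the order asked, and still so for the second after the job is handed in, with the robot touching nothing.
It also fails if it takes over 128 s, if anything falls off the work surface, if the arm or the gripper's body presses on something with over 40 N, if the wrist force passes 120 N, or if a joint passes its speed limit or range.

ROBOT

A 6-joint arm with a two-finger parallel gripper is mounted at the origin on the work surface; the furniture and walls round the work are solid. World frame = base frame: x ahead of the robot, y to its left, z up, the work surface at z = 0. Lengths are in m, angles in rad, forces in N, time in s.
With the tool pointing down it reaches from about 0.25 to 0.725 m from the base axis. Payload 9.7 kg.
Tool frame: the origin (TCP) lies at the very end of the fingers, on their centre line; the grasp point (between the pads) lies 19 mm behind it (r.pinch_z is the distance from the TCP to the grasp point, in m); z points along the fingers, y is the line along which they close (so a half turn about z gives the same grasp; the last joint's range is limited). The gripper opens to 85 mm and grips with 20 to 120 N. Pads are 22 mm wide; open, the fingers measure 114 mm over their backs; the gripper's body (76 mm by 85 mm) begins 54 mm behind the grasp point. The pads swing forward as they close: fully open they stand 13 mm farther back than shut.
Start: joints at [1.113, 0.087, 0.176, 1.66, 0, 1.571], TCP at [0.243, 0.493, 0.231] pointing down, gripper open.
Joint ranges: [-3.13, 3.13], [-0.85, 1.81], [-1.15, 1.24], [-2.2, 2.28], [-1.44, 1.52], [-3.14, 3.14]. Speed limits (rad/s): [2.22, 2.22, 2.57, 3.14, 3.14, 3.14].

INTERFACE

Orientations are given as [roll, pitch, yaw] about the fixed x, y, z axes, in that order (R = Rz(yaw) Ry(pitch) Rx(roll)).
In Python, from workcell import state, optics, r gives the robot as it stands. The module is installed in compiled form; this text tells all that it offers.
- The arm moves only by the tool drive_tool, never from a script. Its arguments are lists of equal length, an entry for each row: "xyz": the shift along the tool's x, y, z scaled (see below), a list of three; "delta_rot": the turn, a rotation vector about the tool's x, y, z scaled (see below), a list of three. A call has 1 to 10 rows; each row shifts and turns the commanded pose from where the row before left it, along the tool's axes as they then stand; what a row does not reach is not made up. The controller multiplies each number of a shift by 0.04 m and each number of a turn by 8 degrees. A row lasts 1/8 s, in which the tool goes at most 62.5 mm and 10.7 degrees, less where a joint would pass 70% of its speed; a pose out of reach is approached as far as the arm can. A call with a number of a shift or a turn outside -1 to 1 is refused whole. A call with a gripper value outside its range is refused whole. "fingers" is the finger opening in mm, from 0 to 85.4, set as the call begins (left out, the last holds). The fingers move at their own pace and stop on an object; "grip_force" is the grip in N (left out, the last holds). Time passes only in rows, so rows that do not move let the fingers close. It gives the time, the measured TCP pose, the force, the opening and the grip force at its end, in the units of the state.
- state(): the state, without advancing time (a new reading comes with each control period).
- optics.grab_frame(name): name is "side" or "top"; returns a dict with "pixels" (480x640x3 uint8, red, green, blue), "z_map" (480x640 float32, m along the optical axis (not along the pixel's ray), 0 where there is no reading), "fx", "fy", "cx", "cy" (pixels), "cam_to_world" (4x4, takes a point from camera to world coordinates). Camera axes: x right, y up, looking along -z (the intrinsics and any distortion apply to the point x, -y, -z); pixel columns grow to the right and rows downward; lengths in m; the calibration is good to about 2 mm. A picture is of the moment at which its call begins.
- r.finish_job(): hands the job in; it is judged then, once.
The state is a dict: "t": time; "joint_pos": joint angles; "joint_vel": joint speeds; "joint_torque": joint torques, N m; "eef_pos": TCP position; "orientation": TCP orientation; "contact_force": force on the tool from outside, world axes, zero at the start; "ft_torque": the same for the moment, N m; "grip_width": finger opening in m; "finger_force": force on a finger pad.
Only numpy, scipy, OpenCV 4.12 (cv2) and the standard library are available. Lean on these libraries where they do the work, as an engineer would, in place of code of your own. Each camera call takes 0.05 s, during which the arm holds its last target. There are 200 camera calls.

## Working session

There is one attempt and no reset: what is moved stays moved. The work goes in short steps, Python scripts to look and compute and a tool call to move; the robot and the scene stay as the last step left them, time stands still between calls to the robot, and variables do not carry over. Pictures are saved under pics/ and viewed, at most 14 in all, crops included, and the job is handed in when it is done.

Besides the shell and the picture viewer there is one more tool, called after ">>>" by a JSON object that holds its "name" and its "arguments". drive_tool: Moves the arm, as the interface text tells. Its arguments: {"type":"object","properties":{"xyz":{"type":"array","items":{"type":"array","items":{"type":"number","minimum":-1,"maximum":1}}},"delta_rot":{"type":"array","items":{"type":"array","items":{"type":"number","minimum":-1,"maximum":1}}},"fingers":{"type":"number"},"grip_force":{"type":"number"}},"required":["xyz","delta_rot"]}

```bash
mkdir -p pics; python3 - <<'E'
from workcell import state, optics, r
import cv2,numpy as np
for n in("top","side"):
    f=optics.grab_frame(n); cv2.imwrite(f"pics/{n}0.png",f["pixels"][:,:,::-1]); np.savez(f"pics/{n}0.npz",**f)
    print(n,f["fx"],f["fy"],f["cx"],f["cy"],f["cam_to_world"].round(3).tolist(),[k for k in f])
print(state(), r.pinch_z)
E
```

```text
top 522.4377786116298 522.4377786116298 320.60804836029695 237.5233341404604 [[-0.01, 0.999, -0.043, 0.419], [-1.0, -0.01, 0.006, -0.049], [0.006, 0.043, 0.999, 1.261], [0.0, 0.0, 0.0, 1.0]] ['pixels', 'z_map', 'fx', 'fy', 'cx', 'cy', 'cam_to_world']
side 441.9768955924289 441.9768955924289 321.60325984197874 241.14724973926408 [[0.968, 0.126, -0.215, 0.219], [-0.249, 0.474, -0.845, -1.057], [-0.005, 0.871, 0.49, 0.626], [0.0, 0.0, 0.0, 1.0]] ['pixels', 'z_map', 'fx', 'fy', 'cx', 'cy', 'cam_to_world']
{'t': 0.1, 'joint_pos': array([1.11298722e+00, 8.73593765e-02, 1.75218967e-01, 1.65979245e+00,
       1.37387902e-05, 1.57079746e+00]), 'joint_vel': array([ 1.29850148e-03, -1.75558175e-03,  2.33711534e-03,  1.68968539e-04,
        1.25068194e-05, -5.81795310e-04]), 'joint_torque': array([-1.66116279e-04, -5.21562159e+01,  4.65651834e+01,  1.60616072e-02,
        2.20811989e-05, -1.29921733e-05]), 'eef_pos': array([0.24299761, 0.49318169, 0.23068196]), 'orientation': array([-3.14045612e+00, -1.37374935e-05,  2.68378240e+00]), 'contact_force': array([ 0.81977458, -0.01392639, -0.49656649]), 'ft_torque': array([ 0.01688154, -0.06262917,  0.03066644]), 'finger_force': 0.0, 'grip_width': 0.08567280894234233} 0.0187
```

View pics/top0.png

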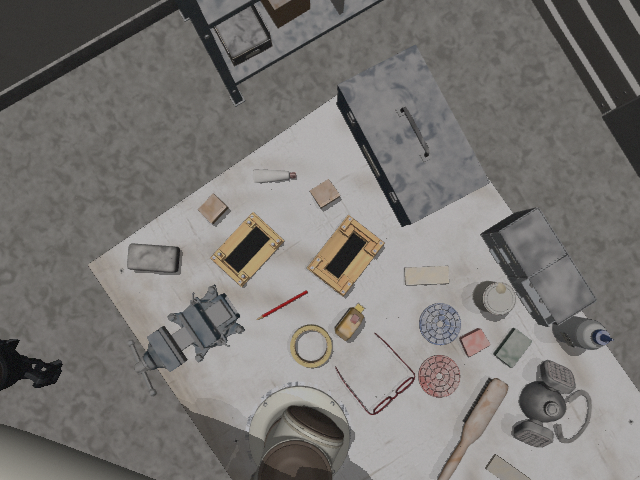

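View pics/side0.png

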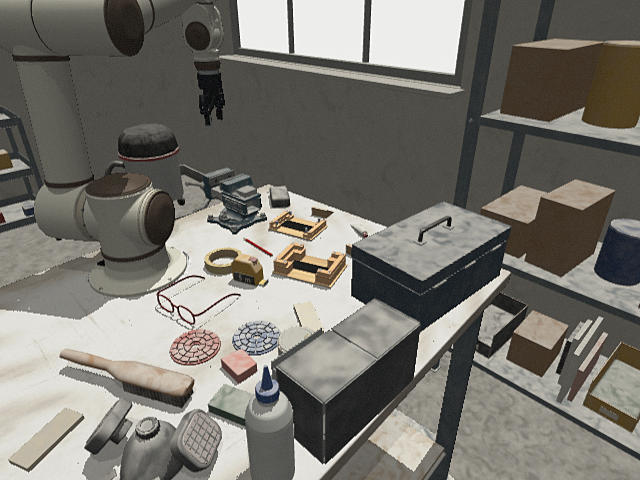

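The top view shows the setting tray with dowels near (248,250) and the repair tray near (345,257). The wedges are at (213,208) and (325,193), the tube at (275,176), the block at (153,258) and the strip at (427,275). The tool case, cabinet and vice surround them. I'll zoom in and measure next.

```bash
cat > h.py <<'E'
import numpy as np,cv2
def pts(f):
    z=f["z_map"];v,u=np.mgrid[:480,:640]
    p=np.stack([(u-f["cx"])/f["fx"]*z,-(v-f["cy"])/f["fy"]*z,-z,np.ones_like(z)],-1)@f["cam_to_world"].T
    return p[...,:3]
def ray(f,uv,h):
    uv=np.atleast_2d(uv).astype(float)
    d=np.stack([(uv[:,0]-f["cx"])/f["fx"],-(uv[:,1]-f["cy"])/f["fy"],-np.ones(len(uv))],-1)@f["cam_to_world"][:3,:3].T
    o=f["cam_to_world"][:3,3]
    return o+d*((h-o[2])/d[:,2])[:,None]
E
python3 - <<'E'
import numpy as np,cv2
from h import *
f=dict(np.load("pics/top0.npz"));P=pts(f);H=P[...,2]
im=f["pixels"][:,:,::-1].copy()
print("bench",[H[v,u].round(4) for u,v in((300,220),(180,230),(380,250),(420,255),(240,190))])
for n,(u,v) in dict(strip=(427,275),w1=(213,208),w2=(325,193),tube=(275,176),block=(153,258),t1=(248,250),t2=(345,257),stick=(508,468)).items():
    s=H[v-18:v+19,u-18:u+19] if n[0]!='s' else H[v-10:v+10,u-10:u+10]
    print(n,P[v,u].round(3),np.percentile(s,[5,50,90,98]).round(3))
c=cv2.resize(im[150:310,110:470],None,fx=2.2,fy=2.2,interpolation=cv2.INTER_CUBIC)
cv2.imwrite("pics/crop1.png",c)
m=(H>0.006)&(H<0.09)
cc=cv2.resize((np.clip(H/0.06,0,1)*255).astype(np.uint8)[150:310,110:470],None,fx=2.2,fy=2.2,interpolation=0)
cv2.imwrite("pics/both.png",cv2.resize(np.vstack([c,cv2.applyColorMap(cc,cv2.COLORMAP_JET)]),(640,569)))
E
```

```text
bench [np.float64(0.0005), np.float64(-0.0033), np.float64(0.001), np.float64(0.0007), np.float64(-0.0007)]
strip [ 0.38  -0.311  0.009] [-0.001  0.009  0.012  0.014]
w1 [0.545 0.198 0.021] [-0.004  0.001  0.023  0.029]
w2 [ 0.58  -0.069  0.011] [-0.004  0.001  0.023  0.029]
tube [0.621 0.05  0.017] [-0.004  0.     0.014  0.019]
block [0.428 0.337 0.029] [-0.003  0.031  0.036  0.038]
t1 [0.445 0.117 0.005] [0.001 0.006 0.01  0.012]
t2 [ 0.425 -0.115  0.008] [0.002 0.006 0.01  0.013]
stick [-0.075 -0.494  0.01 ] [-0.003  0.008  0.012  0.014]
```

View pics/crop1.png

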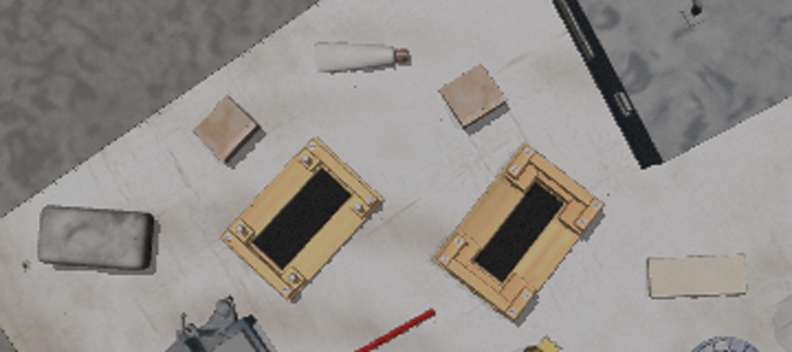

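View pics/both.png

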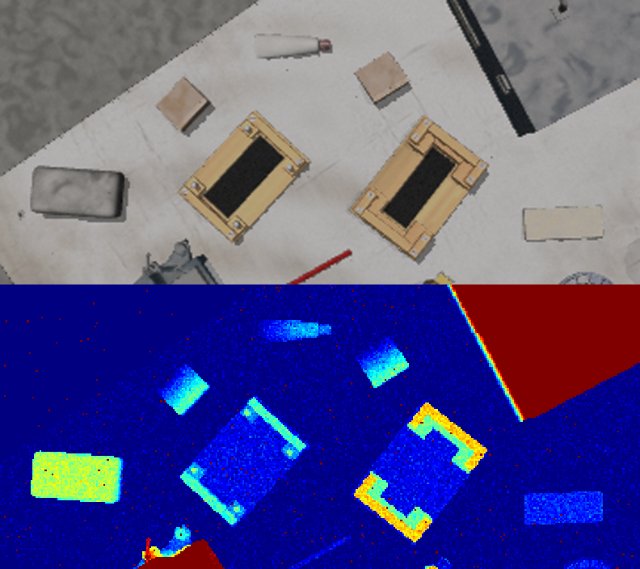

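The zoom confirms which tray is which: the bars in the left tray are low and the rim of the right tray is high. The tube's cap is at (403,56) in the crop, pointing right, and both wedges have their thick end at the lower right. Next I'll fit footprints.

```bash
cat >> h.py <<'E'
def meas(f,which=None):
    P=pts(f);H=P[...,2].astype(np.float32)
    u,v=np.meshgrid(np.arange(640),np.arange(480))
    b=(abs(H)<.006)&(u>110)&(u<470)&(v>150)&(v<310)
    A=np.c_[P[b][:,:2],np.ones(b.sum())];k=np.linalg.lstsq(A,H[b],rcond=None)[0]
    H=cv2.medianBlur((H-(P[...,:2]@k[:2]+k[2])).astype(np.float32),3)
    hsv=cv2.cvtColor(f["pixels"],cv2.COLOR_RGB2HSV)
    S=dict(strip=(427,275,30),w1=(213,208,24),w2=(325,193,24),tube=(275,176,30),block=(153,258,38),set=(248,250,45),rep=(345,257,50))
    if which: S=which
    R={}
    for n,(cu,cv_,rad) in S.items():
        win=(abs(u-cu)<rad)&(abs(v-cv_)<rad)
        m=win&(H>.0035)
        m=cv2.morphologyEx(m.astype(np.uint8),cv2.MORPH_OPEN,np.ones((3,3)))
        nl,lab,st,_=cv2.connectedComponentsWithStats(m)
        if nl<2: print(n,'none');continue
        m=lab==1+np.argmax(st[1:,4])
        q=P[m];(c,sz,a)=cv2.minAreaRect((q[:,:2]*1000).astype(np.float32))
        h=H[m];w=np.clip(h,0,None)
        tall=((q[:,:2]*w[:,None]).sum(0)/w.sum())*1000-q[:,:2].mean(0)*1000
        box=cv2.boxPoints((c,sz,a));e=box[1]-box[0];g=box[2]-box[1]
        L=e if np.hypot(*e)>np.hypot(*g) else g
        R[n]=(c,sz,a);print(n,'c',np.round(c,1),'sz',np.round(sz,1),'ang',round(a,1),'longdir',round(np.degrees(np.arctan2(L[1],L[0]))%180,1),'top',np.percentile(h,95).round(3),'tallvec',tall.round(1))
    return R
E
python3 - <<'E'
from h import *
f=dict(np.load("pics/top0.npz"));meas(f)
hsv=cv2.cvtColor(f["pixels"],cv2.COLOR_RGB2HSV)
for n,(a,b,c,d),lo,hi,h in(("set-black",(205,290,210,290),(0,0,0),(180,255,60),.007),("rep-black",(300,390,210,300),(0,0,0),(180,255,60),.007),("set-wood",(205,290,210,290),(10,60,90),(30,255,255),.007),("rep-wood",(300,390,210,300),(10,60,90),(30,255,255),.007),("strip",(397,457,260,292),(15,25,150),(40,255,255),.01)):
    m=cv2.inRange(hsv,lo,hi);z=np.zeros_like(m);z[c:d,a:b]=m[c:d,a:b]
    z=cv2.morphologyEx(z,cv2.MORPH_CLOSE,np.ones((3,3)))
    C=max(cv2.findContours(z,0,cv2.CHAIN_APPROX_NONE)[0],key=cv2.contourArea)
    r_=cv2.minAreaRect((ray(f,C[:,0],h)[:,:2]*1000).astype(np.float32));print(n,np.round(r_[0],1),np.round(r_[1],1),round(r_[2],1))
E
```

```text
strip c [ 384.9 -205. ] sz [314.8  50.1] ang 86.8 longdir 86.8 top 0.011 tallvec [ 0.1 -0.9]
w1 c [544.6 201.7] sz [49.8 56.9] ang 48.0 longdir 138.0 top 0.028 tallvec [-3.4 -3.5]
w2 c [516.3 -74.3] sz [191.3  64.2] ang 4.1 longdir 4.1 top 0.028 tallvec [-4.8 -2.5]
tube c [624.4  50.1] sz [95.3 25.5] ang 88.7 longdir 88.7 top 0.018 tallvec [-0.3 -6.6]
block c [414.8 179.8] sz [456.   63.2] ang 85.4 longdir 85.4 top 0.035 tallvec [0.1 1.6]
set c [421.3  81.3] sz [201.  166.7] ang 49.1 longdir 49.1 top 0.027 tallvec [-0.2  1. ]
rep c [ 430.3 -116.8] sz [113.4 165.2] ang 51.3 longdir 141.3 top 0.041 tallvec [ 0.5 -0.7]
set-black [447.3 120. ] [ 43.7 110. ] 46.9
rep-black [ 430.7 -116.5] [ 39.1 109.1] 51.3
set-wood [447.2 119.6] [103.7 151.1] 46.8
rep-wood [ 429.8 -116.4] [111.6 163. ] 51.4
strip [ 380.5 -310.1] [ 40.5 103.5] 1.6
```

```bash
sed -i 's/        q=P\[m\];(c/        m=m\&(P[...,2]<.1)\&(P[...,2]>.002);q=P[m];(c/' h.py; python3 - <<'E'
from h import *
f=dict(np.load("pics/top0.npz"));meas(f)
g=dict(np.load("pics/side0.npz"))
E
```

```text
strip c [ 379.7 -309.9] sz [ 43.4 104.9] ang 1.8 longdir 91.8 top 0.011 tallvec [ 0.1 -0.8]
w1 c [545.2 200.8] sz [49.4 54.8] ang 47.9 longdir 137.9 top 0.028 tallvec [-3.3 -3.5]
w2 c [579.4 -67.4] sz [50.9 55.2] ang 31.6 longdir 121.6 top 0.028 tallvec [-4.5 -2.6]
tube c [624.4  50.1] sz [95.3 25.5] ang 88.7 longdir 88.7 top 0.018 tallvec [-0.3 -6.5]
block c [428.9 345.1] sz [124.4  62. ] ang 85.2 longdir 85.2 top 0.035 tallvec [0.1 1.4]
set c [446.9 120.2] sz [104.3 152. ] ang 46.8 longdir 136.8 top 0.027 tallvec [-0.3  0.8]
rep c [ 429.6 -116.5] sz [113.  163.7] ang 51.4 longdir 141.4 top 0.041 tallvec [ 0.6 -0.8]
```

```bash
cat > plan.py <<'E'
import sys,numpy as np
from workcell import state
x,y,z,yaw=map(float,sys.argv[1:5])  # mm, deg
s=state();p=s["eef_pos"]*1000;o=np.degrees(s["orientation"]);c=np.radians(yaw)
d=np.array([x,y,z])-p
t=[d[0]*np.cos(c)+d[1]*np.sin(c),d[0]*np.sin(c)-d[1]*np.cos(c),-d[2]]
dy=(yaw-o[2]+180)%360-180
print("t",round(s["t"],2),"pos",p.round(1),"rpy",o.round(1),"q6",s["joint_pos"][[0,5]].round(2),"| turn(units)",round(-dy/8,2),"then xyz(units)",(np.array(t)/40).round(2),"force",s["contact_force"].round(1),"grip",s["grip_width"]*1000)
E
python3 - <<'E'
from h import *
f=dict(np.load("pics/top0.npz"));P=pts(f)
q=P[220:300,110:195].reshape(-1,3);q=q[(q[:,2]>.022)&(q[:,2]<.045)]
print(len(q),cv2.minAreaRect((q[:,:2]*1000).astype(np.float32)),np.percentile(q[:,:2],[1,50,99],axis=0))
im=f["pixels"].astype(int);hsv=cv2.cvtColor(f["pixels"],cv2.COLOR_RGB2HSV)
red=(hsv[160:195,285:305,1]>70);v,u=np.nonzero(red);print("cap px",u.min()+285,u.max()+285,v.mean()+160, ray(f,[[u.max()+285,v.mean()+160]],.01).round(4))
print("row",im[176,244:266].tolist())
E
python3 plan.py 379.7 -309.9 120 91.8
```

```text
1276 ((413.44317626953125, 307.9359436035156), (194.62399291992188, 91.08110809326172), 65.09471893310547) [[0.39664445 0.28397281]
 [0.42798455 0.33868925]
 [0.46071587 0.39583762]]
t 0.1 pos [243.  493.2 230.7] rpy [-179.9   -0.   153.8] q6 [1.11 1.57] | turn(units) 7.75 then xyz(units) [-20.17   2.79   2.77] force [ 0.8 -0.  -0.5] grip 85.67280894234233Traceback (most recent call last):
  File "<stdin>", line 6, in <module>
    return umr_minimum(a, axis, None, out, keepdims, initial, where)
ValueError: zero-size array to reduction operation minimum which has no identity
```

>>> {"name": "drive_tool", "arguments": {"xyz": [[0,0,0],[0,0,0],[0,0,0],[0,0,0],[0,0,0],[0,0,0],[0,0,0],[0,0,0]], "delta_rot": [[0,0,0.97],[0,0,0.97],[0,0,0.97],[0,0,0.97],[0,0,0.97],[0,0,0.97],[0,0,0.97],[0,0,0.97]], "fingers": 60}}

```text
t: 1.1
eef_pos: [0.243, 0.4933, 0.2309]
orientation: [-3.141, 0.001, 1.596]
contact_force: [0.0, 0.5, 0.2]
grip_width: 0.06
finger_force: 0.0
```

>>> {"name": "drive_tool", "arguments": {"xyz": [[-0.96,0.13,0],[-0.96,0.13,0],[-0.96,0.13,0],[-0.96,0.13,0],[-0.96,0.13,0],[-0.96,0.13,0],[-0.96,0.13,0],[-0.96,0.13,0],[-0.96,0.13,0],[-0.96,0.13,0]], "delta_rot": [[0,0,0],[0,0,0],[0,0,0],[0,0,0],[0,0,0],[0,0,0],[0,0,0],[0,0,0],[0,0,0],[0,0,0]]}}

```text
t: 2.35
eef_pos: [0.3063, 0.1098, 0.2311]
orientation: [-3.142, 0.0, 1.601]
contact_force: [0.1, 0.7, 0.2]
grip_width: 0.0603
finger_force: 0.0
```

```bash
python3 plan.py 379.7 -309.9 60 91.8
```

```text
t 2.35 pos [306.3 109.8 231.1] rpy [-180.     0.    91.7] q6 [0.34 1.89] | turn(units) -0.01 then xyz(units) [-10.55   1.51   4.28] force [0.1 0.7 0.2] grip 60.33392765865064
```

>>> {"name": "drive_tool", "arguments": {"xyz": [[-0.96,0.14,0],[-0.96,0.14,0],[-0.96,0.14,0],[-0.96,0.14,0],[-0.96,0.14,0],[-0.96,0.14,0],[-0.96,0.14,0],[-0.96,0.14,0],[-0.96,0.14,0],[-0.96,0.14,0]], "delta_rot": [[0,0,0],[0,0,0],[0,0,0],[0,0,0],[0,0,0],[0,0,0],[0,0,0],[0,0,0],[0,0,0],[0,0,0]]}}

```text
t: 3.6
eef_pos: [0.3736, -0.2724, 0.231]
orientation: [-3.141, -0.0, 1.6]
contact_force: [0.3, 0.0, 0.6]
grip_width: 0.06
finger_force: 0.0
```

>>> {"name": "drive_tool", "arguments": {"xyz": [[-0.95,0.11,0],[0,0,0.85],[0,0,0.85],[0,0,0.85],[0,0,0.85],[0,0,0.85],[0,0,0]], "delta_rot": [[0,0,0],[0,0,0],[0,0,0],[0,0,0],[0,0,0],[0,0,0],[0,0,0]]}}

```text
t: 4.47
eef_pos: [0.3777, -0.3078, 0.0589]
orientation: [-3.138, -0.003, 1.6]
contact_force: [-0.1, -0.5, 0.1]
grip_width: 0.0598
finger_force: 0.0
```

```bash
python3 plan.py 379.7 -309.9 2 91.8; python3 - <<'E'
from workcell import optics
import cv2,numpy as np
from h import *
f=optics.grab_frame("top");g=optics.grab_frame("side")
a=cv2.resize(f["pixels"][200:330,370:500,::-1],(400,400));b=cv2.resize(g["pixels"][250:400,200:350,::-1],(400,400))
cv2.imwrite("pics/g1.png",np.hstack([a,b]))
E
```

```text
t 4.47 pos [ 377.7 -307.8   58.9] rpy [-179.8   -0.2   91.7] q6 [-0.68  0.86] | turn(units) -0.01 then xyz(units) [-0.05  0.05  1.42] force [-0.1 -0.5  0.1] grip 59.819179171474254
```

View pics/g1.png

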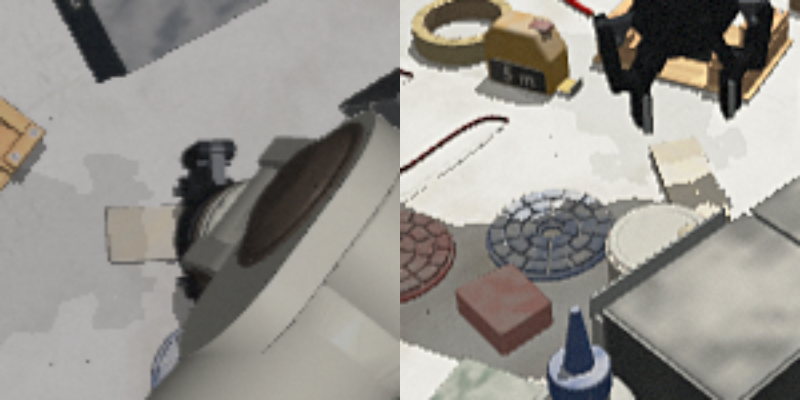

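The fingers straddle the strip: in the left crop they are centred on it, and in the right crop the strip lies between the tips. Lowering now.

>>> {"name": "drive_tool", "arguments": {"xyz": [[-0.03,0.05,0.5],[0,0,0.5],[0,0,0.4],[0,0,0]], "delta_rot": [[0,0,0],[0,0,0],[0,0,0],[0,0,0]]}}

```text
t: 5.08
eef_pos: [0.3811, -0.31, 0.0052]
orientation: [-3.141, -0.0, 1.6]
contact_force: [-0.3, -0.5, 0.6]
grip_width: 0.0601
finger_force: 0.0
```

>>> {"name": "drive_tool", "arguments": {"xyz": [[0,0,0],[0,0,0],[0,0,0],[0,0,0],[0,0,0],[0,0,0]], "delta_rot": [[0,0,0],[0,0,0],[0,0,0],[0,0,0],[0,0,0],[0,0,0]], "fingers": 30, "grip_force": 50}}

```text
t: 5.82
eef_pos: [0.3818, -0.3106, 0.0068]
orientation: [3.14, 0.001, 1.6]
contact_force: [-2.0, 1.0, 5.7]
grip_width: 0.0388
finger_force: 49.7
```

>>> {"name": "drive_tool", "arguments": {"xyz": [[0,0,-0.5],[0,0,-1],[0,0,-1],[0,0,0]], "delta_rot": [[0,0,0],[0,0,0],[0,0,0],[0,0,0]]}}

```text
t: 6.32
eef_pos: [0.3828, -0.3113, 0.1092]
orientation: [3.137, 0.004, 1.6]
contact_force: [-0.7, 0.5, -1.6]
grip_width: 0.0387
finger_force: 50.5
```

```bash
python3 plan.py 446.9 120.2 100 136.8; python3 - <<'E'
from workcell import optics
import cv2,numpy as np
f=optics.grab_frame("top");g=optics.grab_frame("side")
a=cv2.resize(f["pixels"][200:330,370:500,::-1],(400,400));b=cv2.resize(g["pixels"][200:350,200:350,::-1],(400,400))
cv2.imwrite("pics/g2.png",np.hstack([a,b]))
E
```

```text
t 6.33 pos [ 382.8 -311.3  109.2] rpy [179.7   0.2  91.7] q6 [-0.68  0.86] | turn(units) -5.64 then xyz(units) [6.22 8.96 0.23] force [-0.7  0.5 -1.6] grip 38.65300613334058
```

View pics/g2.png

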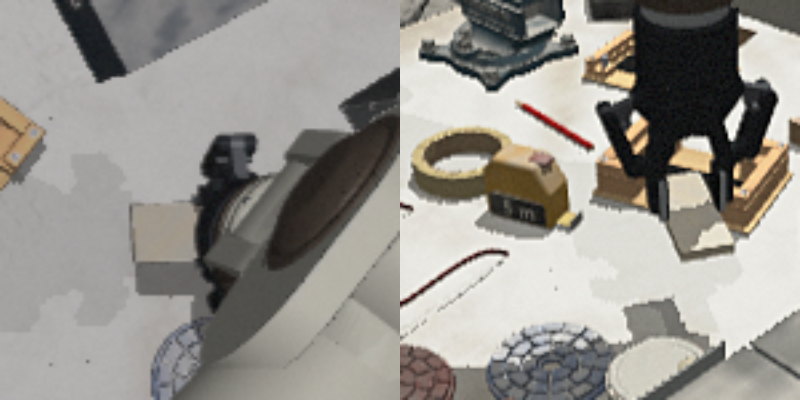

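The strip is held level between the pads (right crop, near (700,215)). Carrying it to the setting tray.

>>> {"name": "drive_tool", "arguments": {"xyz": [[0,0,0],[0,0,0],[0,0,0],[0,0,0],[0,0,0],[0,0,0]], "delta_rot": [[0,0,-0.94],[0,0,-0.94],[0,0,-0.94],[0,0,-0.94],[0,0,-0.94],[0,0,-0.94]]}}

```text
t: 7.18
eef_pos: [0.3806, -0.3096, 0.1037]
orientation: [-3.141, -0.002, 2.392]
contact_force: [-0.7, -0.4, -1.2]
grip_width: 0.0386
finger_force: 50.5
```

>>> {"name": "drive_tool", "arguments": {"xyz": [[0.56,0.81,0],[0.56,0.81,0],[0.56,0.81,0],[0.56,0.81,0],[0.56,0.81,0],[0.56,0.81,0],[0.56,0.81,0],[0.56,0.81,0],[0.56,0.81,0],[0.56,0.81,0]], "delta_rot": [[0,0,0],[0,0,0],[0,0,0],[0,0,0],[0,0,0],[0,0,0],[0,0,0],[0,0,0],[0,0,0],[0,0,0]]}}

```text
t: 8.43
eef_pos: [0.439, 0.0806, 0.1039]
orientation: [-3.14, -0.001, 2.388]
contact_force: [0.5, 0.9, -1.4]
grip_width: 0.0387
finger_force: 50.5
```

>>> {"name": "drive_tool", "arguments": {"xyz": [[0.56,0.81,0],[0.06,0.05,0],[0,0,0]], "delta_rot": [[0,0,0],[0,0,0],[0,0,0]]}}

```text
t: 8.8
eef_pos: [0.4445, 0.1212, 0.1043]
orientation: [-3.14, -0.001, 2.389]
contact_force: [-0.6, -0.4, -1.4]
grip_width: 0.039
finger_force: 50.6
```

```bash
python3 plan.py 446.9 120.2 40 136.8; python3 - <<'E'
from workcell import optics
import cv2,numpy as np
f=optics.grab_frame("top");g=optics.grab_frame("side")
a=cv2.resize(f["pixels"][190:320,180:310,::-1],(400,400));b=cv2.resize(g["pixels"][130:280,220:370,::-1],(400,400))
cv2.imwrite("pics/g3.png",np.hstack([a,b]))
E
```

```text
t 8.8 pos [444.5 121.2 104.3] rpy [-179.9   -0.   136.9] q6 [0.27 1.02] | turn(units) 0.01 then xyz(units) [-0.06  0.02  1.61] force [-0.6 -0.4 -1.4] grip 39.01885159341179
```

View pics/g3.png

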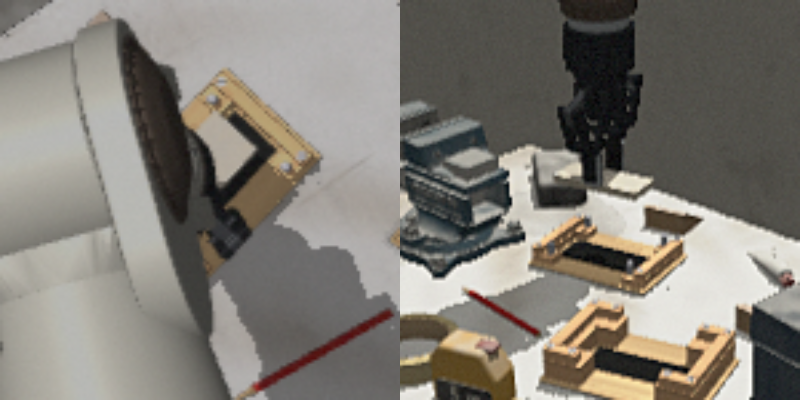

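>>> {"name": "drive_tool", "arguments": {"xyz": [[-0.06,0.02,0.6],[0,0,0.6],[0,0,0.6],[0,0,0.25],[0,0,0.18],[0,0,0]], "delta_rot": [[0,0,0],[0,0,0],[0,0,0],[0,0,0],[0,0,0],[0,0,0]]}}

```text
t: 9.65
eef_pos: [0.4475, 0.1202, 0.0162]
orientation: [3.142, 0.0, 2.387]
contact_force: [0.2, -0.1, -1.4]
grip_width: 0.0389
finger_force: 50.6
```

```bash
python3 plan.py 446.9 120.2 14.5 136.8
```

```text
t 9.65 pos [447.5 120.2  16.2] rpy [180.    0.  136.8] q6 [0.26 1.02] | turn(units) -0.0 then xyz(units) [ 0.01 -0.01  0.04] force [ 0.2 -0.1 -1.4] grip 38.94777765814937
```

>>> {"name": "drive_tool", "arguments": {"xyz": [[0,0,0.04],[0,0,0],[0,0,0],[0,0,0]], "delta_rot": [[0,0,0],[0,0,0],[0,0,0],[0,0,0]], "fingers": 62}}

```text
t: 10.15
eef_pos: [0.4475, 0.1205, 0.0147]
orientation: [3.141, 0.0, 2.388]
contact_force: [0.7, -0.1, 0.4]
grip_width: 0.0619
finger_force: 0.0
```

>>> {"name": "drive_tool", "arguments": {"xyz": [[0,0,-0.5],[0,0,-1],[0,0,-1],[0,0,-0.5],[0,0,0]], "delta_rot": [[0,0,0],[0,0,0],[0,0,0],[0,0,0],[0,0,0]], "fingers": 75}}

```text
t: 10.78
eef_pos: [0.4483, 0.1207, 0.1359]
orientation: [3.139, 0.001, 2.388]
contact_force: [0.7, 0.2, -0.9]
grip_width: 0.075
finger_force: 0.0
```

```bash
python3 plan.py 543.4 198.8 80 47.9
```

```text
t 10.78 pos [448.3 120.7 135.9] rpy [1.799e+02 1.000e-01 1.368e+02] q6 [0.26 1.02] | turn(units) 11.11 then xyz(units) [3.04 0.45 1.4 ] force [ 0.7  0.2 -0.9] grip 75.03360870580083
```

>>> {"name": "drive_tool", "arguments": {"xyz": [[0,0,0],[0,0,0],[0,0,0],[0,0,0],[0,0,0],[0,0,0],[0,0,0],[0,0,0],[0,0,0],[0,0,0]], "delta_rot": [[0,0,0.93],[0,0,0.93],[0,0,0.93],[0,0,0.93],[0,0,0.93],[0,0,0.93],[0,0,0.93],[0,0,0.93],[0,0,0.93],[0,0,0.93]]}}

```text
t: 12.02
eef_pos: [0.4469, 0.1203, 0.1329]
orientation: [-3.14, 0.001, 1.085]
contact_force: [-0.5, -1.1, 0.5]
grip_width: 0.075
finger_force: 0.0
```

>>> {"name": "drive_tool", "arguments": {"xyz": [[0,0,0],[0,0,0],[0.76,0.11,0.35],[0.76,0.11,0.35],[0.76,0.11,0.35],[0.76,0.11,0.35],[0,0,0]], "delta_rot": [[0,0,0.92],[0,0,0.89],[0,0,0],[0,0,0],[0,0,0],[0,0,0],[0,0,0]]}}

```text
t: 12.9
eef_pos: [0.5415, 0.1993, 0.075]
orientation: [-3.139, 0.004, 0.837]
contact_force: [0.7, 0.2, 0.2]
grip_width: 0.0752
finger_force: 0.0
```

```bash
python3 plan.py 543.4 198.8 8 47.9; python3 - <<'E'
from workcell import optics
import cv2,numpy as np
f=optics.grab_frame("top");g=optics.grab_frame("side")
a=cv2.resize(f["pixels"][160:290,160:290,::-1],(400,400));b=cv2.resize(g["pixels"][130:280,220:370,::-1],(400,400))
cv2.imwrite("pics/g4.png",np.hstack([a,b]))
E
```

```text
t 12.9 pos [541.5 199.3  75. ] rpy [-179.9    0.2   48. ] q6 [0.35 2.66] | turn(units) 0.01 then xyz(units) [0.02 0.05 1.68] force [0.7 0.2 0.2] grip 75.1929546009085
```

View pics/g4.png

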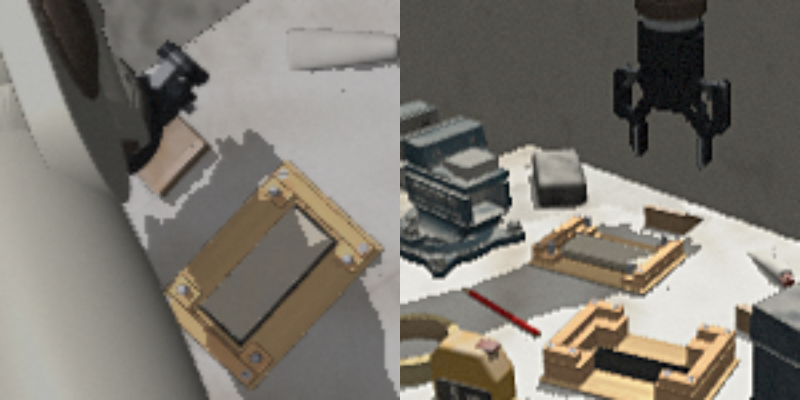

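The strip lies in the recess with black margin showing all round. The open fingers stand over wedge 1.

>>> {"name": "drive_tool", "arguments": {"xyz": [[0.02,0.05,0.5],[0,0,0.6],[0,0,0.4],[0,0,0.26],[0,0,0]], "delta_rot": [[0,0,0],[0,0,0],[0,0,0],[0,0,0],[0,0,0]]}}

```text
t: 13.62
eef_pos: [0.5436, 0.1979, 0.0078]
orientation: [-3.141, 0.001, 0.836]
contact_force: [-0.0, -0.1, 0.1]
grip_width: 0.0749
finger_force: 0.0
```

>>> {"name": "drive_tool", "arguments": {"xyz": [[0,0,0],[0,0,0],[0,0,0],[0,0,0],[0,0,0],[0,0,0]], "delta_rot": [[0,0,0],[0,0,0],[0,0,0],[0,0,0],[0,0,0],[0,0,0]], "fingers": 45, "grip_force": 40}}

```text
t: 14.38
eef_pos: [0.5447, 0.1984, 0.0093]
orientation: [3.141, -0.002, 0.837]
contact_force: [-0.5, 0.2, 5.8]
grip_width: 0.0539
finger_force: 42.7
```

```bash
python3 plan.py 428.7 137.3 120 136.8
```

```text
t 14.38 pos [544.7 198.4   9.3] rpy [ 1.799e+02 -1.000e-01  4.790e+01] q6 [0.35 2.65] | turn(units) -11.11 then xyz(units) [ 1.07 -3.1  -2.77] force [-0.5  0.2  5.8] grip 53.8764330367931
```

>>> {"name": "drive_tool", "arguments": {"xyz": [[0,0,-0.5],[0,0,-0.8],[0,0,-0.8],[0,0,-0.7],[0,0,0],[0,0,0],[0,0,0],[0,0,0],[0,0,0],[0,0,0]], "delta_rot": [[0,0,0],[0,0,0],[0,0,-0.93],[0,0,-0.93],[0,0,-0.93],[0,0,-0.93],[0,0,-0.93],[0,0,-0.93],[0,0,-0.93],[0,0,-0.93]]}}

```text
t: 15.62
eef_pos: [0.544, 0.1982, 0.1201]
orientation: [-3.141, 0.0, 1.88]
contact_force: [-0.2, -0.5, -0.2]
grip_width: 0.0537
finger_force: 42.4
```

>>> {"name": "drive_tool", "arguments": {"xyz": [[0,0,0],[0,0,0],[0,0,0],[0,0,0],[0.27,-0.78,0],[0.27,-0.78,0],[0.27,-0.78,0],[0.26,-0.76,0],[0,0,0]], "delta_rot": [[0,0,-0.93],[0,0,-0.93],[0,0,-0.93],[0,0,-0.88],[0,0,0],[0,0,0],[0,0,0],[0,0,0],[0,0,0]]}}

```text
t: 16.75
eef_pos: [0.4269, 0.1364, 0.1206]
orientation: [3.141, 0.0, 2.387]
contact_force: [1.2, 0.7, -0.8]
grip_width: 0.0538
finger_force: 42.5
```

```bash
python3 plan.py 428.7 137.3 27 136.8; python3 - <<'E'
from workcell import optics
import cv2,numpy as np
f=optics.grab_frame("top");g=optics.grab_frame("side")
a=cv2.resize(f["pixels"][190:320,180:310,::-1],(400,400));b=cv2.resize(g["pixels"][130:280,220:370,::-1],(400,400))
cv2.imwrite("pics/g5.png",np.hstack([a,b]))
E
```

```text
t 16.75 pos [426.9 136.4 120.6] rpy [180.    0.  136.8] q6 [0.31 1.06] | turn(units) -0.0 then xyz(units) [-0.02  0.05  2.34] force [ 1.2  0.7 -0.8] grip 53.83552671807735
```

View pics/g5.png

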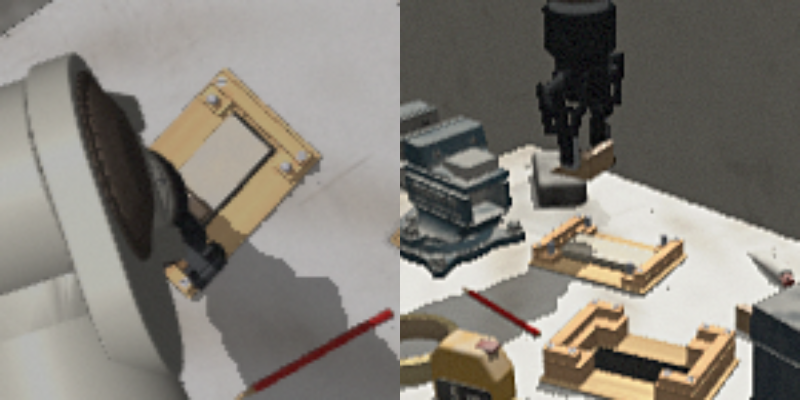

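Wedge 1 is held over its place, with its thick face toward the tray's middle (right crop near (595,158)). Lowering.

>>> {"name": "drive_tool", "arguments": {"xyz": [[-0.02,0.05,0.6],[0,0,0.6],[0,0,0.6],[0,0,0.3],[0,0,0.2],[0,0,0]], "delta_rot": [[0,0,0],[0,0,0],[0,0,0],[0,0,0],[0,0,0],[0,0,0]]}}

```text
t: 17.6
eef_pos: [0.43, 0.138, 0.028]
orientation: [-3.141, -0.0, 2.388]
contact_force: [-0.2, 0.7, -0.1]
grip_width: 0.0535
finger_force: 42.5
```

```bash
python3 plan.py 428.7 137.3 26.5 136.8
```

```text
t 17.6 pos [430. 138.  28.] rpy [-180.    -0.   136.8] q6 [0.31 1.06] | turn(units) 0.0 then xyz(units) [ 0.01 -0.04  0.04] force [-0.2  0.7 -0.1] grip 53.540768955427275
```

>>> {"name": "drive_tool", "arguments": {"xyz": [[0,0,0.04],[0,0,0]], "delta_rot": [[0,0,0],[0,0,0]]}}

```text
t: 17.85
eef_pos: [0.4302, 0.138, 0.027]
orientation: [3.141, 0.0, 2.388]
contact_force: [0.7, 0.1, -1.2]
grip_width: 0.0534
finger_force: 42.5
```

>>> {"name": "drive_tool", "arguments": {"xyz": [[0,0,0],[0,0,0],[0,0,0],[0,0,0],[0,0,-0.5],[0,0,-1],[0,0,-1],[0,0,0]], "delta_rot": [[0,0,0],[0,0,0],[0,0,0],[0,0,0],[0,0,0],[0,0,0],[0,0,0],[0,0,0]], "fingers": 75}}

```text
t: 18.85
eef_pos: [0.4314, 0.1384, 0.1295]
orientation: [3.137, 0.002, 2.388]
contact_force: [0.7, 0.6, 0.3]
grip_width: 0.0752
finger_force: 0.0
```

```bash
python3 plan.py 577.1 -68.8 80 211.6
```

```text
t 18.85 pos [431.4 138.4 129.5] rpy [1.797e+02 1.000e-01 1.368e+02] q6 [0.31 1.06] | turn(units) -9.35 then xyz(units) [-0.39 -6.32  1.24] force [0.7 0.6 0.3] grip 75.16421112976468
```

>>> {"name": "drive_tool", "arguments": {"xyz": [[0,0,0],[0,0,0],[0,0,0],[0,0,0],[0,0,0],[0,0,0],[0,0,0],[0,0,0],[0,0,0],[0,0,0]], "delta_rot": [[0,0,-0.94],[0,0,-0.94],[0,0,-0.94],[0,0,-0.94],[0,0,-0.94],[0,0,-0.94],[0,0,-0.94],[0,0,-0.94],[0,0,-0.94],[0,0,-0.89]]}}

```text
t: 20.1
eef_pos: [0.4295, 0.1378, 0.1254]
orientation: [3.141, -0.001, -2.586]
contact_force: [0.5, 0.9, 0.3]
grip_width: 0.0747
finger_force: 0.0
```

>>> {"name": "drive_tool", "arguments": {"xyz": [[-0.06,-0.9,0],[-0.06,-0.9,0],[-0.06,-0.9,0],[-0.06,-0.9,0],[-0.06,-0.9,0],[-0.06,-0.9,0.5],[-0.04,-0.9,0.7],[0,0,0]], "delta_rot": [[0,0,0],[0,0,0],[0,0,0],[0,0,0],[0,0,0],[0,0,0],[0,0,0],[0,0,0]]}}

```text
t: 21.1
eef_pos: [0.5746, -0.0698, 0.0746]
orientation: [3.138, -0.004, -2.592]
contact_force: [-1.1, 0.2, -0.0]
grip_width: 0.0753
finger_force: 0.0
```

```bash
python3 plan.py 577.1 -68.8 8 211.6; python3 - <<'E'
from workcell import optics
import cv2,numpy as np
f=optics.grab_frame("top");g=optics.grab_frame("side")
a=cv2.resize(f["pixels"][140:300,200:360,::-1],(400,400));b=cv2.resize(g["pixels"][170:320,220:370,::-1],(400,400))
cv2.imwrite("pics/g6.png",np.hstack([a,b]))
E
```

```text
t 21.1 pos [574.6 -69.8  74.6] rpy [ 179.8   -0.2 -148.5] q6 [-0.12 -0.67] | turn(units) -0.02 then xyz(units) [-0.07 -0.01  1.66] force [-1.1  0.2 -0. ] grip 75.30442232201466
```

View pics/g6.png

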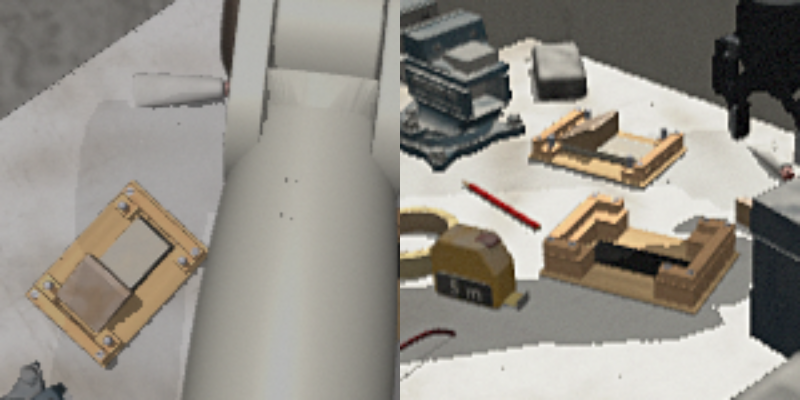

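Wedge 1 sits on the strip between the lower-left dowels (left crop near (92,290)). Picking wedge 2.

>>> {"name": "drive_tool", "arguments": {"xyz": [[-0.06,0,0.5],[0,0,0.6],[0,0,0.4],[0,0,0.18],[0,0,0]], "delta_rot": [[0,0,0],[0,0,0],[0,0,0],[0,0,0],[0,0,0]]}}

```text
t: 21.82
eef_pos: [0.5775, -0.0668, 0.0111]
orientation: [3.141, -0.0, -2.59]
contact_force: [0.4, -0.4, 0.6]
grip_width: 0.0751
finger_force: 0.0
```

>>> {"name": "drive_tool", "arguments": {"xyz": [[0,0,0],[0,0,0],[0,0,0],[0,0,0],[0,0,0],[0,0,0]], "delta_rot": [[0,0,0],[0,0,0],[0,0,0],[0,0,0],[0,0,0],[0,0,0]], "fingers": 45}}

```text
t: 22.58
eef_pos: [0.5783, -0.0671, 0.0126]
orientation: [-3.141, 0.002, -2.59]
contact_force: [-1.5, 0.4, 6.3]
grip_width: 0.0528
finger_force: 41.5
```

>>> {"name": "drive_tool", "arguments": {"xyz": [[0,0,-0.5],[0,0,-0.8],[0,0,-0.8],[0,0,-0.7],[0,0,0],[0,0,0],[0,0,0],[0,0,0],[0,0,0],[0,0,0]], "delta_rot": [[0,0,0],[0,0,0],[0,0,0.94],[0,0,0.94],[0,0,0.94],[0,0,0.94],[0,0,0.94],[0,0,0.94],[0,0,0.94],[0,0,0.94]]}}

```text
t: 23.82
eef_pos: [0.5777, -0.0671, 0.1235]
orientation: [3.141, 0.0, 2.639]
contact_force: [0.7, 0.4, -1.3]
grip_width: 0.0524
finger_force: 42.0
```

```bash
python3 plan.py 465.1 103.1 120 136.8
```

```text
t 23.82 pos [577.7 -67.1 123.5] rpy [180.    0.  151.2] q6 [-0.12  0.39] | turn(units) 1.8 then xyz(units) [4.97 1.17 0.09] force [ 0.7  0.4 -1.3] grip 52.40784049568909
```

>>> {"name": "drive_tool", "arguments": {"xyz": [[0,0,0],[0,0,0],[0.83,0.2,0],[0.83,0.2,0],[0.83,0.2,0],[0.83,0.2,0],[0.83,0.2,0],[0.82,0.17,0],[0,0,0]], "delta_rot": [[0,0,0.9],[0,0,0.9],[0,0,0],[0,0,0],[0,0,0],[0,0,0],[0,0,0],[0,0,0],[0,0,0]]}}

```text
t: 24.95
eef_pos: [0.4633, 0.1039, 0.1238]
orientation: [3.141, 0.0, 2.394]
contact_force: [0.9, -1.0, -0.6]
grip_width: 0.0522
finger_force: 42.0
```

```bash
python3 plan.py 465.1 103.1 31 136.8
```

```text
t 24.95 pos [463.3 103.9 123.8] rpy [180.    0.  137.2] q6 [0.22 0.97] | turn(units) 0.05 then xyz(units) [-0.05  0.02  2.32] force [ 0.9 -1.  -0.6] grip 52.209545282556086
```

>>> {"name": "drive_tool", "arguments": {"xyz": [[-0.05,0.02,0.6],[0,0,0.6],[0,0,0.6],[0,0,0.32],[0,0,0.2],[0,0,0]], "delta_rot": [[0,0,0.05],[0,0,0],[0,0,0],[0,0,0],[0,0,0],[0,0,0]]}}

```text
t: 25.7
eef_pos: [0.4663, 0.1018, 0.0307]
orientation: [3.141, 0.0, 2.385]
contact_force: [0.1, -0.1, -0.2]
grip_width: 0.0527
finger_force: 42.0
```

>>> {"name": "drive_tool", "arguments": {"xyz": [[0,0,0.04],[0,0,0]], "delta_rot": [[0,0,0],[0,0,0]]}}

```text
t: 25.95
eef_pos: [0.4666, 0.102, 0.0297]
orientation: [3.14, 0.001, 2.385]
contact_force: [-0.1, 0.5, 3.2]
grip_width: 0.0527
finger_force: 42.4
```

Contact (3 N). Release, rise, and go on to the tube.

>>> {"name": "drive_tool", "arguments": {"xyz": [[0,0,0],[0,0,0],[0,0,0],[0,0,0],[0,0,-0.5],[0,0,-1],[0,0,-1],[0,0,0]], "delta_rot": [[0,0,0],[0,0,0],[0,0,0],[0,0,0],[0,0,0],[0,0,0],[0,0,0],[0,0,0]], "fingers": 72}}

```text
t: 26.95
eef_pos: [0.4675, 0.1023, 0.132]
orientation: [3.137, 0.003, 2.385]
contact_force: [-0.4, -0.1, -0.6]
grip_width: 0.072
finger_force: 0.0
```

```bash
python3 plan.py 624.4 53 120 88.7
```

```text
t 26.95 pos [467.5 102.3 132. ] rpy [179.8   0.2 136.7] q6 [0.22 0.97] | turn(units) 5.99 then xyz(units) [-1.14  3.95  0.3 ] force [-0.4 -0.1 -0.6] grip 71.97023400513804
```

>>> {"name": "drive_tool", "arguments": {"xyz": [[0,0,0],[0,0,0],[0,0,0],[0,0,0],[0,0,0],[0,0,0]], "delta_rot": [[0,0,1],[0,0,1],[0,0,1],[0,0,1],[0,0,1],[0,0,0.99]], "fingers": 60}}

```text
t: 27.7
eef_pos: [0.4656, 0.1018, 0.1278]
orientation: [-3.14, 0.0, 1.544]
contact_force: [0.3, 0.0, -0.5]
grip_width: 0.0598
finger_force: 0.0
```

>>> {"name": "drive_tool", "arguments": {"xyz": [[-0.23,0.79,0],[-0.23,0.79,0],[-0.23,0.79,0],[-0.23,0.79,0.5],[-0.23,0.79,0.5],[0,0,0]], "delta_rot": [[0,0,0],[0,0,0],[0,0,0],[0,0,0],[0,0,0],[0,0,0]]}}

```text
t: 28.45
eef_pos: [0.6227, 0.0516, 0.085]
orientation: [-3.137, 0.001, 1.548]
contact_force: [-0.7, 0.7, 0.1]
grip_width: 0.0598
finger_force: 0.0
```

```bash
python3 plan.py 624.4 53 6 88.7; python3 - <<'E'
from workcell import optics
import cv2,numpy as np
f=optics.grab_frame("top");g=optics.grab_frame("side")
a=cv2.resize(f["pixels"][140:300,200:360,::-1],(400,400));b=cv2.resize(g["pixels"][150:300,240:390,::-1],(400,400))
cv2.imwrite("pics/g7.png",np.hstack([a,b]))
E
```

```text
t 28.45 pos [622.7  51.6  85. ] rpy [-179.7    0.    88.7] q6 [0.08 1.68] | turn(units) -0.0 then xyz(units) [0.04 0.04 1.97] force [-0.7  0.7  0.1] grip 59.75627396246434
```

View pics/g7.png

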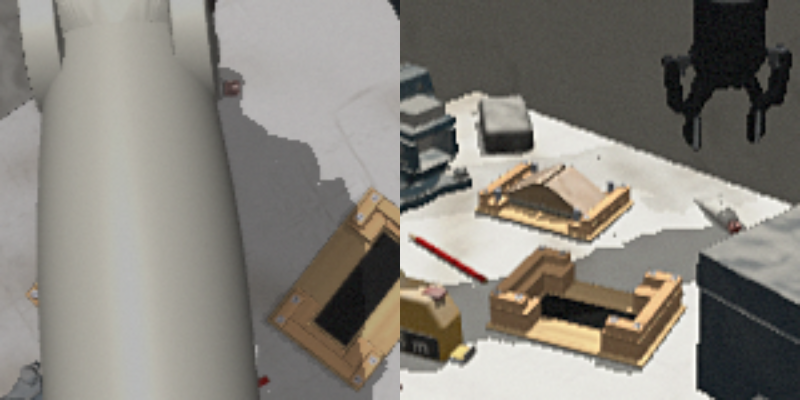

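Both wedges sit in the setting tray with their thick ends together (right crop near (560,190)). The open fingers are over the tube.

>>> {"name": "drive_tool", "arguments": {"xyz": [[0.03,0.04,0.6],[0,0,0.6],[0,0,0.5],[0,0,0.3],[0,0,0]], "delta_rot": [[0,0,0],[0,0,0],[0,0,0],[0,0,0],[0,0,0]]}}

```text
t: 29.18
eef_pos: [0.6241, 0.0536, 0.0084]
orientation: [-3.141, 0.0, 1.549]
contact_force: [-0.5, -0.7, -1.0]
grip_width: 0.0601
finger_force: 0.0
```

>>> {"name": "drive_tool", "arguments": {"xyz": [[0,0,0],[0,0,0],[0,0,0],[0,0,0],[0,0,0],[0,0,0],[0,0,0]], "delta_rot": [[0,0,0],[0,0,0],[0,0,0],[0,0,0],[0,0,0],[0,0,0],[0,0,0]], "fingers": 15, "grip_force": 30}}

```text
t: 30.05
eef_pos: [0.6251, 0.0536, 0.0099]
orientation: [3.14, -0.0, 1.549]
contact_force: [-1.1, -1.0, 7.1]
grip_width: 0.022
finger_force: 26.5
```

```bash
python3 plan.py 429.6 -116.5 130 141.4
```

```text
t 30.05 pos [625.1  53.6   9.9] rpy [179.9  -0.   88.7] q6 [0.09 1.68] | turn(units) -6.58 then xyz(units) [ 1.17 -6.37 -3.  ] force [-1.1 -1.   7.1] grip 21.973250979995573
```

>>> {"name": "drive_tool", "arguments": {"xyz": [[0,0,-0.5],[0,0,-1],[0,0,-0.8],[0,0,-0.7],[0,0,0],[0,0,0],[0,0,0],[0,0,0],[0,0,0],[0,0,0]], "delta_rot": [[0,0,0],[0,0,0],[0,0,-0.82],[0,0,-0.82],[0,0,-0.82],[0,0,-0.82],[0,0,-0.82],[0,0,-0.82],[0,0,-0.82],[0,0,-0.84]]}}

```text
t: 31.3
eef_pos: [0.6246, 0.0536, 0.1301]
orientation: [3.141, 0.001, 2.471]
contact_force: [0.0, -0.5, 0.4]
grip_width: 0.0149
finger_force: 0.0
```

>>> {"name": "drive_tool", "arguments": {"xyz": [[0.17,-0.91,0],[0.17,-0.91,0],[0.17,-0.91,0],[0.17,-0.91,0],[0.17,-0.91,0],[0.17,-0.91,0],[0.15,-0.91,0],[0,0,0]], "delta_rot": [[0,0,0],[0,0,0],[0,0,0],[0,0,0],[0,0,0],[0,0,0],[0,0,0],[0,0,0]]}}

```text
t: 32.3
eef_pos: [0.4279, -0.1174, 0.1304]
orientation: [3.141, 0.002, 2.465]
contact_force: [1.0, -1.4, 0.1]
grip_width: 0.0148
finger_force: 0.0
```

```bash
python3 plan.py 429.6 -116.5 18 141.4; python3 - <<'E'
from workcell import optics
import cv2,numpy as np
f=optics.grab_frame("top");g=optics.grab_frame("side")
a=cv2.resize(f["pixels"][190:320,280:410,::-1],(400,400));b=cv2.resize(g["pixels"][170:300,240:370,::-1],(400,400))
cv2.imwrite("pics/g8.png",np.hstack([a,b]))
E
```

```text
t 32.3 pos [ 427.9 -117.4  130.4] rpy [1.800e+02 1.000e-01 1.412e+02] q6 [-0.27  0.41] | turn(units) -0.02 then xyz(units) [-0.02  0.04  2.81] force [ 1.  -1.4  0.1] grip 14.82566360881397
```

View pics/g8.png

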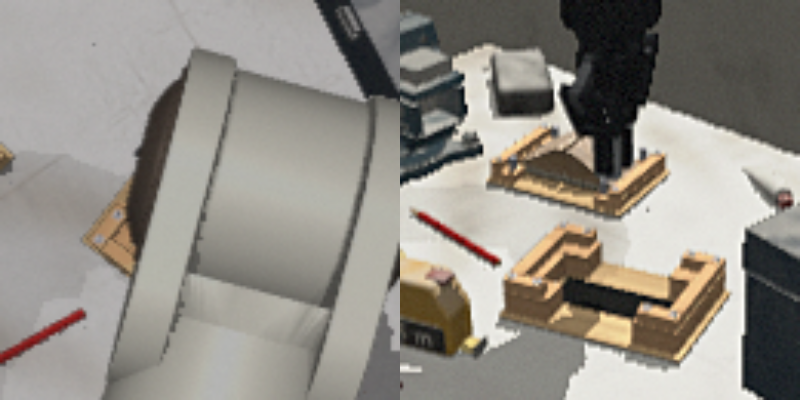

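The tube slipped out and still lies on the bench (right crop near (775,190)); I gripped it too high. I'll re-measure it now while it's in view.

```bash
python3 - <<'E'
from workcell import optics
from h import *
f=optics.grab_frame("top")
meas(f,dict(tube=(275,176,32)))
cv2.imwrite("pics/g9.png",cv2.resize(f["pixels"][150:205,235:315,::-1],(480,330),interpolation=cv2.INTER_CUBIC))
E
python3 plan.py 624.4 53 100 88.7
```

```text
tube c [626.3  48.8] sz [92.7 27.8] ang 90.0 longdir 90.0 top 0.018 tallvec [-0.3 -6.5]
t 32.45 pos [ 429.5 -116.1  129.6] rpy [1.800e+02 1.000e-01 1.414e+02] q6 [-0.26  0.41] | turn(units) 6.58 then xyz(units) [4.34 4.78 0.74] force [ 0.   0.1 -0.2] grip 15.262669285894013
```

View pics/g9.png

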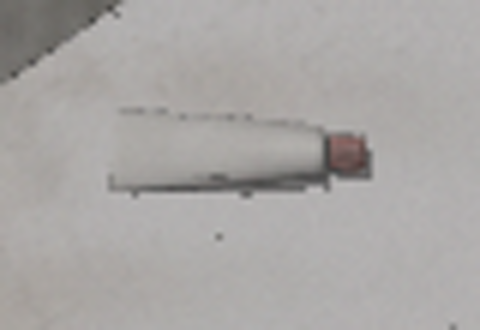

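The tube lies unmoved, from (112,150) to (368,155) in the 6x crop, with its centre at about x 0.624, y 0.050. I'll go back and grip lower.

>>> {"name": "drive_tool", "arguments": {"xyz": [[0,0,0],[0,0,0],[0,0,0],[0,0,0],[0,0,0],[0,0,0],[0,0,0]], "delta_rot": [[0,0,0.94],[0,0,0.94],[0,0,0.94],[0,0,0.94],[0,0,0.94],[0,0,0.94],[0,0,0.94]], "fingers": 50}}

```text
t: 33.33
eef_pos: [0.4296, -0.1156, 0.129]
orientation: [-3.141, -0.0, 1.546]
contact_force: [-0.8, 0.3, 0.1]
grip_width: 0.0503
finger_force: 0.0
```

>>> {"name": "drive_tool", "arguments": {"xyz": [[0.61,0.68,0],[0.61,0.68,0],[0.61,0.68,0],[0.61,0.68,0],[0.61,0.68,0],[0.61,0.68,0.7],[0.6,0.68,0.7],[0,0,0.5],[0,0,0]], "delta_rot": [[0,0,0],[0,0,0],[0,0,0],[0,0,0],[0,0,0],[0,0,0],[0,0,0],[0,0,0],[0,0,0]]}}

```text
t: 34.45
eef_pos: [0.6218, 0.0504, 0.0508]
orientation: [-3.138, 0.001, 1.55]
contact_force: [-0.0, -0.0, 1.2]
grip_width: 0.0498
finger_force: 0.0
```

```bash
python3 plan.py 624 50 1.5 88.7
```

```text
t 34.45 pos [621.8  50.4  50.8] rpy [-179.8    0.    88.8] q6 [0.08 1.67] | turn(units) 0.01 then xyz(units) [-0.01  0.05  1.23] force [-0.  -0.   1.2] grip 49.847081521648924
```

>>> {"name": "drive_tool", "arguments": {"xyz": [[0,0,0.5],[0,0,0.4],[0,0,0.25],[0,0,0.12],[0,0,0]], "delta_rot": [[0,0,0],[0,0,0],[0,0,0],[0,0,0],[0,0,0]]}}

```text
t: 35.08
eef_pos: [0.623, 0.0498, 0.002]
orientation: [-3.141, 0.0, 1.549]
contact_force: [0.6, 0.2, -0.4]
grip_width: 0.0503
finger_force: 0.0
```

>>> {"name": "drive_tool", "arguments": {"xyz": [[0,0,0],[0,0,0],[0,0,0],[0,0,0],[0,0,0],[0,0,0],[0,0,0]], "delta_rot": [[0,0,0],[0,0,0],[0,0,0],[0,0,0],[0,0,0],[0,0,0],[0,0,0]], "fingers": 15, "grip_force": 30}}

```text
t: 35.95
eef_pos: [0.6234, 0.0499, 0.0029]
orientation: [3.141, -0.0, 1.549]
contact_force: [-2.2, 0.1, 5.6]
grip_width: 0.0243
finger_force: 29.5
```

Width is 24 mm now, so it's gripping nearer the widest section. I'll lift slowly.

>>> {"name": "drive_tool", "arguments": {"xyz": [[0,0,-0.2],[0,0,-0.3],[0,0,-0.5],[0,0,0]], "delta_rot": [[0,0,0],[0,0,0],[0,0,0],[0,0,0]]}}

```text
t: 36.45
eef_pos: [0.6245, 0.05, 0.0449]
orientation: [3.138, -0.0, 1.549]
contact_force: [0.2, -0.1, -0.8]
grip_width: 0.0246
finger_force: 29.5
```

```bash
python3 plan.py 429.6 -116.5 130 141.4
```

```text
t 36.45 pos [624.5  50.   44.9] rpy [179.8  -0.   88.7] q6 [0.08 1.67] | turn(units) -6.58 then xyz(units) [ 1.21 -6.29 -2.13] force [ 0.2 -0.1 -0.8] grip 24.62786693775939
```

>>> {"name": "drive_tool", "arguments": {"xyz": [[0,0,-0.4],[0,0,-0.5],[0,0,-0.5],[0,0,-0.4],[0,0,-0.3],[0,0,0],[0,0,0],[0,0,0],[0,0,0],[0,0,0]], "delta_rot": [[0,0,-0.65],[0,0,-0.66],[0,0,-0.66],[0,0,-0.66],[0,0,-0.66],[0,0,-0.66],[0,0,-0.66],[0,0,-0.66],[0,0,-0.66],[0,0,-0.65]]}}

```text
t: 37.7
eef_pos: [0.623, 0.0499, 0.1258]
orientation: [-3.141, -0.0, 2.47]
contact_force: [-0.1, -0.2, -0.7]
grip_width: 0.0244
finger_force: 29.5
```

>>> {"name": "drive_tool", "arguments": {"xyz": [[0.1,-0.4,0],[0.15,-0.75,0],[0.15,-0.8,0],[0.15,-0.8,0],[0.15,-0.8,0],[0.15,-0.8,0],[0.15,-0.8,0],[0.13,-0.74,0],[0.08,-0.4,0],[0,0,0]], "delta_rot": [[0,0,0],[0,0,0],[0,0,0],[0,0,0],[0,0,0],[0,0,0],[0,0,0],[0,0,0],[0,0,0],[0,0,0]]}}

```text
t: 38.95
eef_pos: [0.428, -0.1169, 0.1262]
orientation: [3.141, 0.0, 2.466]
contact_force: [-0.6, 0.1, -0.1]
grip_width: 0.0248
finger_force: 29.5
```

```bash
python3 plan.py 429.6 -116.5 12 141.4; python3 - <<'E'
from workcell import optics
import cv2,numpy as np
f=optics.grab_frame("top");g=optics.grab_frame("side")
a=cv2.resize(f["pixels"][190:320,280:410,::-1],(400,400));b=cv2.resize(g["pixels"][170:300,240:370,::-1],(400,400))
cv2.imwrite("pics/g10.png",np.hstack([a,b]))
E
```

```text
t 38.95 pos [ 428.  -116.9  126.2] rpy [180.    0.  141.3] q6 [-0.27  0.41] | turn(units) -0.01 then xyz(units) [-0.03  0.03  2.86] force [-0.6  0.1 -0.1] grip 24.77750785832744
```

View pics/g10.png

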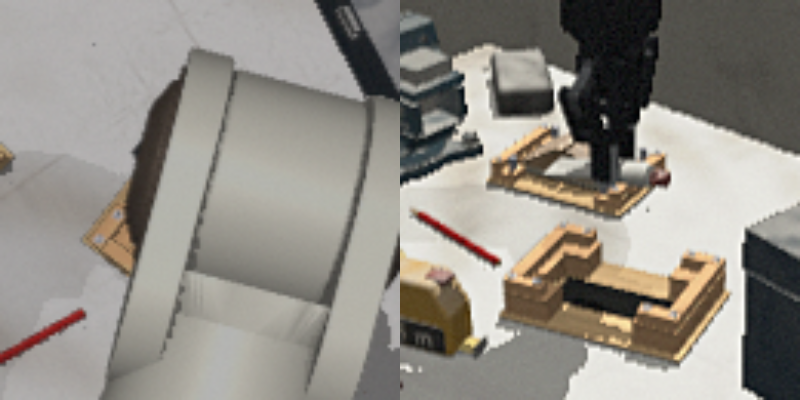

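The tube is held level and in line with the slot (right crop: cap at (660,178), crimp at about (550,172)). Lowering.

>>> {"name": "drive_tool", "arguments": {"xyz": [[-0.02,0,0.7],[0,0,0.7],[0,0,0.6],[0,0,0.4],[0,0,0.3],[0,0,0.15],[0,0,0]], "delta_rot": [[0,0,0],[0,0,0],[0,0,0],[0,0,0],[0,0,0],[0,0,0],[0,0,0]]}}

```text
t: 39.92
eef_pos: [0.4289, -0.1169, 0.0121]
orientation: [3.142, -0.0, 2.467]
contact_force: [0.6, 0.5, -1.2]
grip_width: 0.0247
finger_force: 29.5
```

```bash
python3 plan.py 429.6 -116.5 10.5 141.4
```

```text
t 39.92 pos [ 428.9 -116.9   12.1] rpy [180.   -0.  141.4] q6 [-0.27  0.41] | turn(units) -0.0 then xyz(units) [-0.01  0.02  0.04] force [ 0.6  0.5 -1.2] grip 24.71705760766868
```

>>> {"name": "drive_tool", "arguments": {"xyz": [[0,0,0.04],[0,0,0],[0,0,0],[0,0,0],[0,0,0]], "delta_rot": [[0,0,0],[0,0,0],[0,0,0],[0,0,0],[0,0,0]], "fingers": 48}}

```text
t: 40.55
eef_pos: [0.4288, -0.117, 0.0105]
orientation: [3.142, 0.0, 2.467]
contact_force: [0.3, -0.0, -0.2]
grip_width: 0.0482
finger_force: 0.0
```

>>> {"name": "drive_tool", "arguments": {"xyz": [[0,0,-0.4],[0,0,-0.8],[0,0,-0.9],[0,0,-0.9],[0,0,-0.8],[0,0,0]], "delta_rot": [[0,0,0],[0,0,0],[0,0,0],[0,0,0],[0,0,0],[0,0,0]]}}

```text
t: 41.3
eef_pos: [0.43, -0.1173, 0.1661]
orientation: [3.14, 0.005, 2.467]
contact_force: [0.1, -1.0, 0.5]
grip_width: 0.048
finger_force: 0.0
```

```bash
python3 plan.py 428.5 340 120 85.2
```

```text
t 41.3 pos [ 430.  -117.3  166.1] rpy [179.9   0.3 141.4] q6 [-0.27  0.41] | turn(units) 7.02 then xyz(units) [11.39 -0.99  1.15] force [ 0.1 -1.   0.5] grip 48.03486068430334
```

>>> {"name": "drive_tool", "arguments": {"xyz": [[0,0,0],[0,0,0],[0,0,0],[0,0,0],[0,0,0],[0,0,0],[0,0,0],[0,0,0]], "delta_rot": [[0,0,0.88],[0,0,0.88],[0,0,0.88],[0,0,0.88],[0,0,0.88],[0,0,0.88],[0,0,0.88],[0,0,0.86]], "fingers": 82}}

```text
t: 42.3
eef_pos: [0.4285, -0.1169, 0.1623]
orientation: [-3.141, -0.0, 1.483]
contact_force: [-0.4, -0.5, 0.5]
grip_width: 0.0815
finger_force: 0.0
```

>>> {"name": "drive_tool", "arguments": {"xyz": [[0.95,-0.08,0],[0.95,-0.08,0],[0.95,-0.08,0],[0.95,-0.08,0],[0.95,-0.08,0],[0.95,-0.08,0],[0.95,-0.08,0],[0.95,-0.08,0],[0.95,-0.08,0],[0,0,0]], "delta_rot": [[0,0,0],[0,0,0],[0,0,0],[0,0,0],[0,0,0],[0,0,0],[0,0,0],[0,0,0],[0,0,0],[0,0,0]]}}

```text
t: 43.55
eef_pos: [0.4281, 0.228, 0.1619]
orientation: [-3.141, 0.0, 1.49]
contact_force: [-0.4, -0.7, 0.3]
grip_width: 0.0822
finger_force: 0.0
```

```bash
python3 - <<'E'
from workcell import optics
from h import *
f=optics.grab_frame("top");g=optics.grab_frame("side")
P=pts(f);q=P[225:295,115:192].reshape(-1,3);q=q[(q[:,2]>.026)&(q[:,2]<.042)&(q[:,0]>.38)&(q[:,0]<.48)]
print(len(q),cv2.minAreaRect((q[:,:2]*1000).astype(np.float32)))
a=cv2.resize(f["pixels"][190:310,120:400,::-1],(560,240));b=cv2.resize(g["pixels"][170:300,240:370,::-1],(240,240))
cv2.imwrite("pics/g11.png",np.hstack([a,b]))
E
python3 plan.py 428.5 340 60 85.2
```

```text
0 ((0.0, 0.0), (0.0, 0.0), 0.0)
t 43.65 pos [428.3 226.1 162.2] rpy [-180.     0.    85.3] q6 [0.49 2.14] | turn(units) 0.01 then xyz(units) [ 2.84 -0.23  2.55] force [0.3 1.1 0. ] grip 82.23210784286614
```

View pics/g11.png

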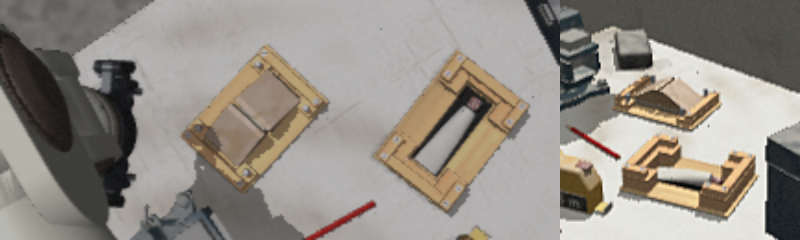

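The wedges are snug and the tube is down in its slot. That makes 15 pictures viewed, one over the limit of 14, so I'll work by numbers only from here.

```bash
python3 - <<'E'
from h import *
f=dict(np.load("pics/top0.npz"));P=pts(f)
m=((P[...,2]>.026)&(P[...,2]<.042)).astype(np.uint8);z=np.zeros_like(m);z[225:295,115:192]=m[225:295,115:192]
z=cv2.morphologyEx(z,cv2.MORPH_OPEN,np.ones((3,3)));n,l,s,_=cv2.connectedComponentsWithStats(z);q=P[l==1+np.argmax(s[1:,4])][:,:2]*1000
print(len(q),cv2.minAreaRect(q.astype(np.float32)));w,v=np.linalg.eigh(np.cov((q-q.mean(0)).T));print(q.mean(0),np.degrees(np.arctan2(v[1,1],v[0,1])))
E
python3 plan.py 428.5 340 60 85.2
```

```text
1220 ((428.56817626953125, 341.50067138671875), (113.39221954345703, 61.42433547973633), 86.12968444824219)
[428.45366461 340.13441071] 84.99942572192239
t 43.65 pos [428.3 226.1 162.2] rpy [-180.     0.    85.3] q6 [0.49 2.14] | turn(units) 0.01 then xyz(units) [ 2.84 -0.23  2.55] force [0.3 1.1 0. ] grip 82.23210784286614
```

>>> {"name": "drive_tool", "arguments": {"xyz": [[0.95,-0.08,0],[0.95,-0.08,0],[0.97,-0.07,0],[0,0,0.9],[0,0,0.9],[0,0,0.75],[0,0,0]], "delta_rot": [[0,0,0],[0,0,0],[0,0,0],[0,0,0],[0,0,0],[0,0,0],[0,0,0]]}}

```text
t: 44.52
eef_pos: [0.4282, 0.3394, 0.0585]
orientation: [-3.139, 0.003, 1.486]
contact_force: [-0.1, 0.2, 0.4]
grip_width: 0.0819
finger_force: 0.0
```

```bash
python3 plan.py 428.5 341 10 85.2
```

```text
t 44.52 pos [428.2 339.4  58.5] rpy [-179.8    0.2   85.1] q6 [0.67 2.33] | turn(units) -0.01 then xyz(units) [0.04 0.   1.21] force [-0.1  0.2  0.4] grip 81.8952525534464
```

>>> {"name": "drive_tool", "arguments": {"xyz": [[0,0,0.4],[0,0,0.4],[0,0,0.3],[0,0,0.15],[0,0,0]], "delta_rot": [[0,0,0],[0,0,0],[0,0,0],[0,0,0],[0,0,0]]}}

```text
t: 45.15
eef_pos: [0.4289, 0.3413, 0.0101]
orientation: [-3.141, 0.001, 1.487]
contact_force: [0.8, 0.6, 0.2]
grip_width: 0.082
finger_force: 0.0
```

>>> {"name": "drive_tool", "arguments": {"xyz": [[0,0,0],[0,0,0],[0,0,0],[0,0,0],[0,0,0],[0,0,0]], "delta_rot": [[0,0,0],[0,0,0],[0,0,0],[0,0,0],[0,0,0],[0,0,0]], "fingers": 50, "grip_force": 50}}

```text
t: 45.9
eef_pos: [0.4295, 0.3418, 0.0113]
orientation: [3.141, -0.001, 1.487]
contact_force: [0.4, 0.2, 6.7]
grip_width: 0.061
finger_force: 56.0
```

>>> {"name": "drive_tool", "arguments": {"xyz": [[0,0,-0.4],[0,0,-0.8],[0,0,-1],[0,0,-0.8],[0,0,0]], "delta_rot": [[0,0,0],[0,0,0],[0,0,0],[0,0,0],[0,0,0]]}}

```text
t: 46.52
eef_pos: [0.4301, 0.3422, 0.1338]
orientation: [3.138, -0.003, 1.487]
contact_force: [-0.4, -0.5, -2.2]
grip_width: 0.0609
finger_force: 55.4
```

```bash
python3 plan.py 429.6 -116.5 130 141.4
```

```text
t 46.52 pos [430.1 342.2 133.8] rpy [179.8  -0.2  85.2] q6 [0.67 2.33] | turn(units) -7.02 then xyz(units) [-7.14 -8.97  0.1 ] force [-0.4 -0.5 -2.2] grip 60.922006784466966
```

>>> {"name": "drive_tool", "arguments": {"xyz": [[-0.5,0.04,0],[-0.95,0.08,0],[-0.95,0.08,0],[-0.95,0.08,0],[-0.95,0.08,0],[-0.95,0.08,0],[-0.95,0.08,0],[-0.95,0.08,0],[-0.95,0.08,0],[-0.95,0.08,0]], "delta_rot": [[0,0,0],[0,0,0],[0,0,0],[0,0,0],[0,0,0],[0,0,0],[0,0,0],[0,0,0],[0,0,0],[0,0,0]]}}

```text
t: 47.78
eef_pos: [0.4276, -0.0237, 0.1291]
orientation: [-3.139, 0.0, 1.487]
contact_force: [-0.1, 0.3, -1.0]
grip_width: 0.0609
finger_force: 55.3
```

>>> {"name": "drive_tool", "arguments": {"xyz": [[-0.95,0.08,0],[-0.95,0.08,0],[-0.48,0.03,0],[0,0,0],[0,0,0],[0,0,0],[0,0,0],[0,0,0],[0,0,0],[0,0,0]], "delta_rot": [[0,0,0],[0,0,0],[0,0,0],[0,0,-0.9],[0,0,-0.9],[0,0,-0.9],[0,0,-0.9],[0,0,-0.9],[0,0,-0.9],[0,0,-0.9]]}}

```text
t: 49.02
eef_pos: [0.4273, -0.1177, 0.129]
orientation: [-3.14, -0.002, 2.371]
contact_force: [0.0, -0.4, -2.3]
grip_width: 0.061
finger_force: 55.2
```

>>> {"name": "drive_tool", "arguments": {"xyz": [[0,0,0],[0,0,0]], "delta_rot": [[0,0,-0.72],[0,0,0]]}}

```text
t: 49.28
eef_pos: [0.4275, -0.1176, 0.1293]
orientation: [-3.141, -0.002, 2.466]
contact_force: [0.2, -0.2, -2.2]
grip_width: 0.0606
finger_force: 55.2
```

```bash
python3 plan.py 429.6 -116.5 60 141.4
```

```text
t 49.27 pos [ 427.5 -117.6  129.3] rpy [-1.799e+02 -1.000e-01  1.413e+02] q6 [-0.27  0.41] | turn(units) -0.01 then xyz(units) [-0.02  0.05  1.73] force [ 0.2 -0.2 -2.2] grip 60.57281325709366
```

>>> {"name": "drive_tool", "arguments": {"xyz": [[-0.02,0.05,0.6],[0,0,0.6],[0,0,0.5],[0,0,0]], "delta_rot": [[0,0,0],[0,0,0],[0,0,0],[0,0,0]]}}

```text
t: 49.78
eef_pos: [0.429, -0.1161, 0.0607]
orientation: [-3.14, -0.003, 2.465]
contact_force: [-0.1, 0.5, -1.1]
grip_width: 0.0608
finger_force: 55.2
```

```bash
python3 plan.py 429.6 -116.5 40.5 141.4
```

```text
t 49.77 pos [ 429.  -116.1   60.7] rpy [-179.9   -0.2  141.2] q6 [-0.26  0.41] | turn(units) -0.02 then xyz(units) [-0.02  0.    0.5 ] force [-0.1  0.5 -1.1] grip 60.83516615923695
```

>>> {"name": "drive_tool", "arguments": {"xyz": [[0,0,0.2],[0,0,0.2],[0,0,0.09],[0,0,0]], "delta_rot": [[0,0,0],[0,0,0],[0,0,0],[0,0,0]]}}

```text
t: 50.28
eef_pos: [0.4306, -0.1162, 0.0427]
orientation: [-3.141, -0.0, 2.467]
contact_force: [0.9, 0.3, -0.8]
grip_width: 0.0607
finger_force: 55.2
```

>>> {"name": "drive_tool", "arguments": {"xyz": [[0,0,0.03],[0,0,0]], "delta_rot": [[0,0,0],[0,0,0]]}}

```text
t: 50.52
eef_pos: [0.4308, -0.1163, 0.0418]
orientation: [3.142, 0.0, 2.467]
contact_force: [0.4, -0.2, -0.9]
grip_width: 0.0607
finger_force: 55.2
```

>>> {"name": "drive_tool", "arguments": {"xyz": [[0,0,0.04],[0,0,0]], "delta_rot": [[0,0,0],[0,0,0]]}}

```text
t: 50.78
eef_pos: [0.4308, -0.1163, 0.0403]
orientation: [3.141, 0.0, 2.467]
contact_force: [0.2, -0.5, 0.4]
grip_width: 0.0609
finger_force: 55.4
```

>>> {"name": "drive_tool", "arguments": {"xyz": [[0,0,0],[0,0,0],[0,0,0],[0,0,0],[0,0,-0.4],[0,0,-0.8],[0,0,-1],[0,0,-1],[0,0,0]], "delta_rot": [[0,0,0],[0,0,0],[0,0,0],[0,0,0],[0,0,0],[0,0,0],[0,0,0],[0,0,0],[0,0,0]], "fingers": 80}}

```text
t: 51.9
eef_pos: [0.4321, -0.1167, 0.1723]
orientation: [3.139, 0.006, 2.467]
contact_force: [-0.2, -0.2, -0.4]
grip_width: 0.0798
finger_force: 0.0
```

>>> {"name": "drive_tool", "arguments": {"xyz": [[-0.7,-0.6,0],[-0.7,-0.6,0],[-0.7,-0.6,0],[-0.7,-0.6,0],[0,0,0]], "delta_rot": [[0,0,0],[0,0,0],[0,0,0],[0,0,0],[0,0,0]]}}

```text
t: 52.52
eef_pos: [0.458, -0.2629, 0.1673]
orientation: [-3.141, -0.001, 2.465]
contact_force: [-0.6, 1.1, 0.2]
grip_width: 0.0799
finger_force: 0.0
```

```bash
python3 plan.py 300 -200 150 141.4; python3 - <<'E'
from workcell import optics
from h import *
f=optics.grab_frame("top");P=pts(f);k=P[...,2]
z=np.zeros(k.shape,np.uint8);z[205:310,295:395]=((k>.05)&(k<.075))[205:310,295:395]
z=cv2.morphologyEx(z,cv2.MORPH_OPEN,np.ones((3,3)));n,l,s,_=cv2.connectedComponentsWithStats(z)
q=P[l==1+np.argmax(s[1:,4])];print(len(q),cv2.minAreaRect((q[:,:2]*1000).astype(np.float32)),"h",np.percentile(q[:,2],[5,50,95]).round(3))
A=np.c_[q[:,:2]-q[:,:2].mean(0),np.ones(len(q))];print("slope",np.linalg.lstsq(A,q[:,2],rcond=None)[0].round(3))
z=np.zeros(k.shape,np.uint8);z[210:290,205:290]=((k>.0305)&(k<.055))[210:290,205:290]
z=cv2.morphologyEx(z,cv2.MORPH_OPEN,np.ones((3,3)));q=P[z>0];print("wedges high part",len(q),cv2.minAreaRect((q[:,:2]*1000).astype(np.float32)),np.percentile(q[:,2],[50,98]).round(3))
E
```

```text
t 52.52 pos [ 458.  -262.9  167.3] rpy [-1.800e+02 -1.000e-01  1.412e+02] q6 [-0.52  0.16] | turn(units) -0.02 then xyz(units) [ 4.07 -1.24  0.43] force [-0.6  1.1  0.2] grip 79.91278898901902
1306 ((431.8768310546875, -116.57627868652344), (61.936222076416016, 114.77984619140625), 51.364749908447266) h [0.056 0.062 0.066]
slope [ 0.004 -0.008  0.062]
wedges high part 561 ((447.6298522949219, 120.70677185058594), (54.56505584716797, 64.88209533691406), 43.9908447265625) [0.04  0.047]
```

The block lies flat at 62 mm, centred within 2 mm. I'll back away and hand in.

>>> {"name": "drive_tool", "arguments": {"xyz": [[0.4,-0.1,-0.5],[0.9,-0.3,-0.5],[0.9,-0.3,0],[0.9,-0.3,0],[0,0,0],[0,0,0]], "delta_rot": [[0,0,0],[0,0,0],[0,0,0],[0,0,0],[0,0,0],[0,0,0]]}}

```text
t: 53.32
eef_pos: [0.3366, -0.2146, 0.2083]
orientation: [3.141, 0.001, 2.468]
contact_force: [0.3, 0.0, 0.1]
grip_width: 0.0798
finger_force: 0.0
```

```bash
python3 -c "
from workcell import r,state
print(state()['eef_pos'],state()['contact_force']);print(r.finish_job())"
```

```text
[ 0.33664427 -0.21461068  0.20829461] [0.25592778 0.02985863 0.12550059]
the job is handed in; nothing more can be done
None
```

Both kits are made up in their trays in the order asked and handed in at about 53 s; the tube slipped once and was re-gripped, and I viewed 15 pictures, one over the limit of 14.

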